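Snap the grease coupler onto a lathe bearing's tilted nipple and hold it

ROBOT

A 6-joint arm with a two-finger parallel gripper is mounted at the origin on the work surface. World frame = base frame: x ahead of the robot, y to its left, z up, the work surface at z = 0. Lengths are in m, angles in degrees, forces in N, time in s.
With the tool pointing down it reaches from about 0.35 to 0.975 m from the base axis. Payload 4.9 kg.
Tool frame: the origin (TCP) lies midway between the tips of the shut fingers; the grasp point (between the pads) lies r.grip_depth behind it (r.grip_depth is the distance from the TCP to the grasp point, in m); z points along the fingers, y is the line along which they close (so a half turn about z gives the same grasp; the last joint's range is limited). The gripper opens to 85 mm and grips with 20 to 120 N. Pads are 22 mm wide; open, the fingers measure 114 mm over their backs; the gripper's body (76 mm by 85 mm) begins 54 mm behind the grasp point. The pads swing forward as they close: fully open they stand 13 mm farther back than shut.
Start: joints at [56.895, 3.019, 92.412, -0, 84.569, -6.818], TCP at [0.277, 0.56, 0.231] pointing down, gripper open.
Joint ranges: [-172.51, 172.51], [-57.92, 126.97], [3.15, 148.05], [-58.71, 238.71], [5.1, 150.11], [-179.66, 179.66]. Speed limits (degrees/s): [147.25, 147.25, 180, 180, 180, 180].

INTERFACE

Orientations are given as a 3x3 rotation matrix whose columns are the frame's x, y, z axes.
In Python, from plant import r, cams, order gives the robot as it stands. The module is installed in compiled form; this text tells all that it offers.
- The arm moves only by the shell command python3 -m handwheel 'ROWS' [FORCE]. ROWS is JSON, a list of rows, each a list of 7 numbers: the turn, a rotation vector about the tool's x, y, z in degrees, then the shift along the tool's x, y, z in mm, then the finger opening in mm, from 0 to 85.4. A call has 1 to 10 rows; each row is the pose to reach, as a shift and turn from the pose commanded when the call began, along the tool's axes at that moment; what a row does not reach only later rows make up. A row lasts 1/8 s, in which the tool goes at most 62.5 mm and 10.7 degrees, less where a joint would pass 70% of its speed; a pose out of reach is approached as far as the arm can. A call with a gripper value outside its range is refused whole. The fingers move at their own pace and stop on an object; FORCE is the grip in N (left out, the last holds). Time passes only in rows, so rows that repeat a pose let the fingers close. It gives the time, the measured TCP pose, the force, the opening and the grip force at its end, in the units of the state.
- r.state(): the state, without advancing time (a new reading comes with each control period).
- cams.snapshot(name): name is "side" or "top"; returns a dict with "frame" (384x512x3 uint8, red, green, blue), "vfov" (degrees; the focal length in pixels is half the picture's height over the tangent of half this angle, whatever the lens; pixels are square), "cx", "cy" (the principal point, pixels), "origin" and "rotation" of the camera in the world. Camera axes: x right, y down, z forward; pixel columns grow to the right and rows downward; lengths in m; the calibration is good to about 2 mm. A picture is of the moment at which its call begins. There is no depth.
- order.finish_job(): hands the job in; it is judged then, once.
The state is a dict: "time_s": time; "qpos": joint angles; "joint_vel": joint speeds; "joint_efforts": joint torques, N m; "position": TCP position; "eef_rot": TCP orientation; "wrist_force": force on the tool from outside, world axes, zero at the start; "torque": the same for the moment, N m; "opening": opening from 0.0 (shut) to 1.0 (fully open); "finger_force": force on a finger pad.
Only numpy, scipy, OpenCV 4.12 (cv2) and the standard library are available. Lean on these libraries where they do the work, as an engineer would, in place of code of your own. Each camera call takes 0.05 s, during which the arm holds its last target. There are 200 camera calls.

TASK

Take the orange-handled grease coupler off its parking stand and push it squarely, in line with the tilted red nipple on the green lathe bearing, until the nipple snaps in and the coupler is fully home. Keep it pressed there against the spring for two seconds, and finish while still gripping and holding it home. Do not bend the brass elbow to another angle, and leave the other things on the bench where they are.

Things in the scene. Friction and masses are not known exactly. Their poses are not given: they have to be found in the camera images.
- coupler: Loose grease coupler, 0.28 kg, 98 mm long, mouth down on the stand. Origin: centre of the mouth rim; z along its axis, mouth to handle. From the mouth: steel skirt 36 mm across (z 0-26 mm), round blind bore 20 mm wide, 16 deep; dark collar 52 mm across (z 26-34); orange square handle 28 x 28 mm (z 34-94), flats square to x and y. Grip it low: fingertips just above the collar can bear on it.
- coupler_roof (a point): Centre of the closed end of the coupler's bore, 16 mm from the mouth along its z axis.
- stand: Fixed wooden parking stand 100 x 100 x 18 mm, origin at the centre of its underside on the bench; a steel peg 13 mm thick rises 12 mm from the centre of its top into the coupler's bore.
- bearing: Fixed green pillow-block bearing on a dark steel plate 230 x 250 x 12 mm, origin under it on the bench, shaft along its y axis, top of the housing about 99 mm high. The pivot of the brass elbow lies 102 mm above the origin, 6 mm towards the bearing's -x.
- elbow (a joint): Angle (rad) by which the brass elbow leans from upright towards the bearing's -x side (towards the robot, roughly). A stiff swivel (slips only at about 1.5 N m) that starts between 0.25 and 0.55 and is to be left as it is.
- shoulder (a point): Centre of the elbow's flat brass shoulder, a disc 36 mm across facing along the nipple's axis, 20 mm from the elbow's pivot. The coupler's rim lies flat on it when fully home.
- nipple_top (a point): Centre of the end face of the red nipple; z points outwards along the nipple's tilted axis. The nipple is a pin 16 mm thick standing 23 mm out of the shoulder, tapering to 10 mm over its last 5 mm. It enters the coupler's bore, meets the closed end of the bore and is then pushed down.
- nipple (a joint): How far the red nipple is pushed in along its axis (m): 0 free, 0.007 when the coupler's rim meets the shoulder. It resists with about 12 N over the first 1 to 2 mm, then snaps through: the resistance falls to about 4 N near 5 mm and rises again to about 6.5 N at 7 mm. It does not latch: let go and it springs back out.
- wax_jar: Loose bystander: amber wax jar, 64 mm across, 65 mm high, origin under it.
- oil_bottle: Loose bystander: white bottle, 52 mm across, 140 mm high, origin under it.
- mallet: Loose bystander: wooden mallet lying along its x, about 295 mm long, head 65 x 110 x 65 mm at +x, origin on the bench 110 mm behind the middle of the head.
- slat: Loose bystander: flat chair slat 300 x 70 x 8 mm along its x, origin under its centre.
- tray: Loose bystander: blue tray 100 x 80 x 25 mm, origin under its centre; a spare steel fitting stands in it.
- spare: Loose bystander: spare steel fitting standing in the tray, 20 mm across, 22 mm high, origin under it.
- brush: Loose bystander: brush lying along its x, handle to -x.
Not all that is in view belongs to the job. Of the things like the coupler, leave any that is pink or purple; of the rest the smaller one is meant.

How it is judged:
By the outcome, as a careful person would: the job done as asked, in the order asked, and still so for the second after the job is handed in, while the arm keeps its last pose, push and grip.
It also fails if it takes over 43 s, if anything falls off the work surface, if the arm or the gripper's body presses on something with over 40 N, if the wrist force passes 120 N, or if a joint passes its speed limit or range.

## Working session

There is one attempt and no reset: what is moved stays moved. The work goes in short steps, Python scripts to look and compute and a shell command to move; the robot and the scene stay as the last step left them, time stands still between calls to the robot, and variables do not carry over. Pictures are saved under pics/ and viewed, at most 10 in all, crops included, and the job is handed in when it is done.

```bash
mkdir -p pics
python3 - <<'E'
from plant import r,cams
import cv2
for n in("side","top"):
    s=cams.snapshot(n); f=s["frame"]; cv2.imwrite(f"pics/{n}0.png",cv2.resize(f[:,:,::-1],(800,600),interpolation=cv2.INTER_CUBIC))
    print(n,{k:v for k,v in s.items() if k!="frame"})
print(r.state(), r.grip_depth)
E
```

```text
side {'vfov': 51.00229443347855, 'cx': 254.3056284219779, 'cy': 193.00645683691795, 'origin': array([ 0.12008698, -0.77793217,  1.00393458]), 'rotation': array([[ 0.8652893 , -0.36264774,  0.34606508],
       [-0.50126935, -0.62342901,  0.60005443],
       [-0.00186138, -0.69269249, -0.72123065]])}
top {'vfov': 56.296734618178924, 'cx': 256.66476306546434, 'cy': 193.1280209042435, 'origin': array([0.39748223, 0.00378104, 1.13440525]), 'rotation': array([[ 2.20449447e-02, -9.88300288e-01,  1.50919054e-01],
       [-9.99747817e-01, -2.24384576e-02, -9.04782182e-04],
       [ 4.28058730e-03, -1.50861049e-01, -9.88545710e-01]])}
{'time_s': 0.1, 'qpos': array([ 5.68952780e+01,  3.05497682e+00,  9.24857337e+01,  1.07436137e-03,
        8.45706766e+01, -6.81790183e+00]), 'joint_vel': array([-0.04922438, -0.10485089, -0.23087094, -0.00411597,  0.19110673,
        0.00847071]), 'joint_efforts': array([ 4.57585229e-04, -3.94905889e+01, -3.71362495e+01, -9.94513357e-05,
        3.99443525e-03, -1.19741136e-05]), 'position': array([0.27646166, 0.55987939, 0.23015401]), 'eef_rot': array([[-8.96587399e-01,  4.42865527e-01, -1.07743235e-03],
       [ 4.42866768e-01,  8.96585973e-01, -1.61830220e-03],
       [ 2.49320473e-04, -1.92810835e-03, -9.99998110e-01]]), 'wrist_force': array([-0.01148092, -0.71773738,  0.14981715]), 'torque': array([0.03045336, 0.0311691 , 0.01447606]), 'finger_force': 0.0, 'opening': 1.000258594455258} 0.0187
```

View pics/side0.png

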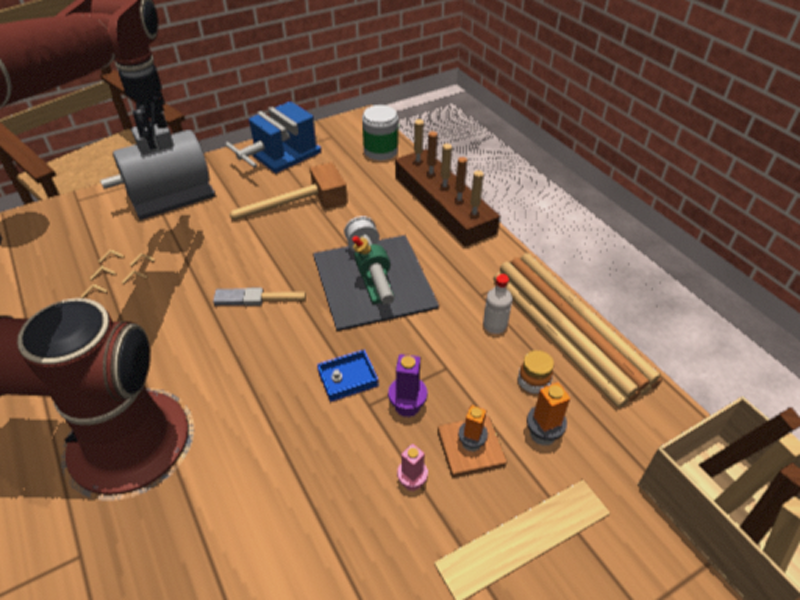

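View pics/top0.png

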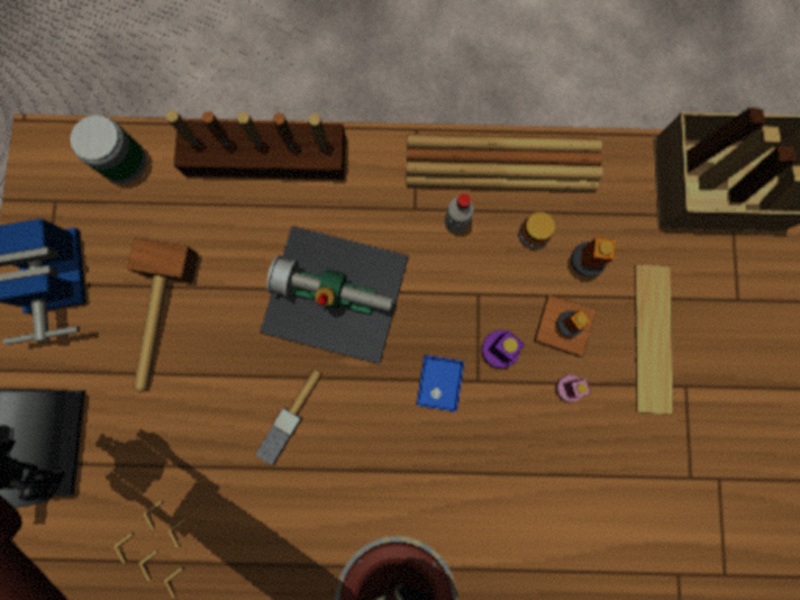

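The side view shows the small orange coupler on its stand at about (474,430), with the pink, purple and larger orange lookalikes around it. The red nipple is at about (357,240). In the top view the coupler is at (573,322) and the nipple at (324,297). Next I'll take enlarged crops of both.

```bash
cat > h.py <<'E'
import numpy as np,cv2
from plant import r,cams,order
def K(s):
    f=192/np.tan(np.radians(s["vfov"]/2)); return f
def ray(s,u,v):
    d=np.array([(u-s["cx"])/K(s),(v-s["cy"])/K(s),1.]); return s["rotation"]@d
def proj(s,P):
    c=(np.atleast_2d(P)-s["origin"])@s["rotation"]; return np.c_[c[:,0]/c[:,2]*K(s)+s["cx"],c[:,1]/c[:,2]*K(s)+s["cy"]]
def onz(s,u,v,z):
    d=ray(s,u,v); return s["origin"]+d*(z-s["origin"][2])/d[2]
def tri(pairs):
    A=np.zeros((3,3));b=np.zeros(3)
    for s,u,v in pairs:
        d=ray(s,u,v);d/=np.linalg.norm(d);M=np.eye(3)-np.outer(d,d);A+=M;b+=M@s["origin"]
    return np.linalg.solve(A,b)
def crop(s,u0,v0,w,h,k):
    # pixel (x,y) of the crop -> native u0+(x+.5)/k-.5
    return cv2.resize(np.ascontiguousarray(s["frame"][v0:v0+h,u0:u0+w,::-1]),(w*k,h*k),interpolation=cv2.INTER_CUBIC)
E
python3 - <<'E'
from h import *
S=cams.snapshot("side");T=cams.snapshot("top")
a=np.hstack([crop(S,272,250,64,48,6),crop(T,334,182,64,48,6)])
b=np.hstack([crop(S,196,133,64,48,6),crop(T,178,164,64,48,6)])
cv2.imwrite("pics/c1.png",np.vstack([a,b]))
E
```

```text
(no output)
```

View pics/c1.png

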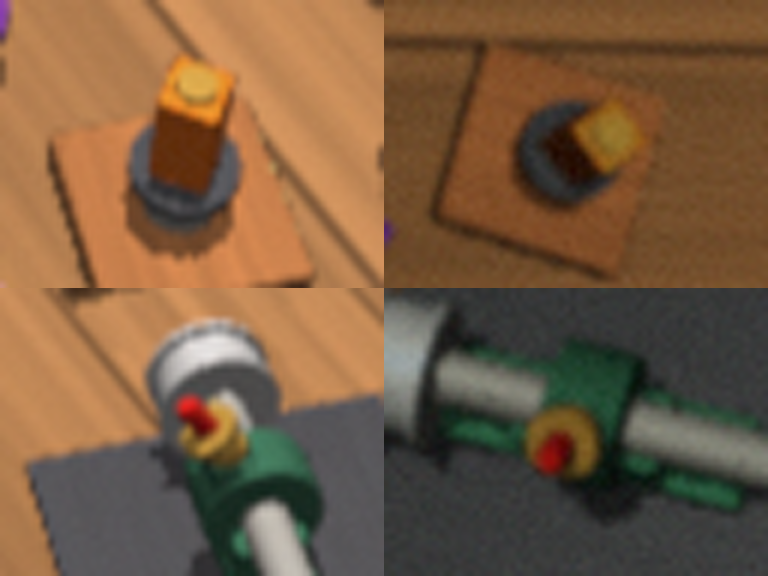

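```bash
cat > m.py <<'E'
from h import *
from scipy.optimize import least_squares as LS
S=cams.snapshot("side");T=cams.snapshot("top")
c=lambda u0,v0,x,y,k=6:(u0+(x+.5)/k-.5,v0+(y+.5)/k-.5)
st=[c(334,182,*p) for p in[(98,44),(281,97),(228,277),(52,214)]]
P=np.array([onz(T,*p,.018) for p in st]);print("stand",P.round(4),P.mean(0),np.linalg.norm(np.diff(P,axis=0),axis=1))
ht=[c(334,182,*p) for p in[(222,98),(258,137),(229,173),(189,135)]]
H=np.array([onz(T,*p,.112) for p in ht]);print("handle T",H.round(4),H.mean(0))
hs=[c(272,250,*p) for p in[(180,57),(236,70),(221,128),(161,112)]]
H2=np.array([onz(S,*p,.112) for p in hs]);print("handle S",H2.round(4),H2.mean(0))
for Q in(H,H2):print([np.degrees(np.arctan2(*(Q[(i+1)%4]-Q[i])[1::-1])).round(1)%90 for i in range(4)],np.linalg.norm(np.diff(Q,axis=0),axis=1).round(4))
print("button tri",tri([(T,*c(334,182,229,133)),(S,*c(272,250,197,84))]))
print("nip",n:=tri([(T,*c(178,164,165,170)),(S,*c(196,133,189,121))]))
print("sh",s:=tri([(T,*c(178,164,178,155)),(S,*c(196,133,212,149))]),np.linalg.norm(n-s))
pl=[((u+.5)*.64-.5,(v+.5)*.64-.5) for u,v in[(292,227),(408,254),(381,360),(262,333)]]
B=np.array([onz(T,*p,.012) for p in pl]);print("plate",B.round(4),B.mean(0),np.linalg.norm(np.diff(B,axis=0),axis=1))
def model(q):
    x,y,w,l=q;X=np.array([np.cos(w),np.sin(w),0]);a=-X*np.sin(l)+np.array([0,0,np.cos(l)])
    p=np.array([x,y,.102])-.006*X;return p,a,X
def res(q):
    p,a,X=model(q);Y=np.array([-X[1],X[0],0]);o=np.array([q[0],q[1],.012])
    cor=[o+sx*.115*X+sy*.125*Y for sx,sy in((1,1),(1,-1),(-1,-1),(-1,1))]
    N=[p+.043*a,p+.020*a]
    return np.r_[(proj(T,cor)-pl).ravel(),(proj(T,N)-[c(178,164,165,170),c(178,164,178,155)]).ravel(),(proj(S,N)-[c(196,133,189,121),c(196,133,212,149)]).ravel()]
f=LS(res,[B[:,0].mean(),B[:,1].mean(),-.2,.4]);print("fit",f.x,np.degrees(f.x[2:]),f.fun.round(2))
p,a,X=model(f.x);print("pivot",p,"axis",a,"nip",p+.043*a,"sh",p+.02*a)
E
python3 m.py
```

```text
stand [[ 0.588  -0.2912  0.018 ]
 [ 0.5621 -0.3867  0.018 ]
 [ 0.4673 -0.3564  0.018 ]
 [ 0.4979 -0.2657  0.018 ]] [ 0.52882142 -0.32503005  0.018     ] [0.09901288 0.09949734 0.09574501]
handle T [[ 0.5471 -0.3255  0.112 ]
 [ 0.5286 -0.3423  0.112 ]
 [ 0.511  -0.3279  0.112 ]
 [ 0.5288 -0.3092  0.112 ]] [ 0.52886017 -0.32621153  0.112     ]
handle S [[ 0.5346 -0.3093  0.112 ]
 [ 0.552  -0.3273  0.112 ]
 [ 0.529  -0.3484  0.112 ]
 [ 0.5112 -0.3287  0.112 ]] [ 0.53169963 -0.32841831  0.112     ]
[np.float64(42.19999999999999), np.float64(50.900000000000006), np.float64(46.3), np.float64(48.3)] [0.0249 0.0227 0.0258]
[np.float64(44.0), np.float64(42.5), np.float64(42.0), np.float64(39.6)] [0.0251 0.0313 0.0266]
button tri [ 0.53011093 -0.32705452  0.11693431]
nip [0.55017108 0.14773017 0.13748531]
sh [0.56151619 0.14508336 0.11403845] 0.02618152898812492
plate [[ 0.7205  0.2319  0.012 ]
 [ 0.6688 -0.0088  0.012 ]
 [ 0.4511  0.0407  0.012 ]
 [ 0.4997  0.2808  0.012 ]] [0.58502393 0.13615525 0.012     ] [0.24616638 0.22329282 0.24496154]
fit [ 0.58382733  0.13841238 -0.21421299  0.74622911] [-12.27350014  42.75577869] [-1.25 -0.72 -0.17 -0.24 -0.07  2.   -1.39  0.5   0.88  0.37  0.89 -1.45
  0.01  1.31  0.95 -0.45]
pivot [0.57796447 0.13968785 0.102     ] axis [-0.66335844  0.14431417  0.73425404] nip [0.54944005 0.14589336 0.13357292] sh [0.5646973  0.14257414 0.11668508]
```

The stand measures 96–99 mm a side (100 expected), and the two views agree on the handle centre within 3 mm. The lean is still weak because of the small blob, so I'll fit the pin's silhouette in both views.

```bash
cat > nf.py <<'E'
from h import *
from scipy.optimize import minimize
k=8
def mask(s,u0,v0,w=40,h=40):
    f=cv2.resize(np.ascontiguousarray(s["frame"][v0:v0+h,u0:u0+w]),(w*k,h*k),interpolation=cv2.INTER_CUBIC)
    H=cv2.cvtColor(f,cv2.COLOR_RGB2HSV).astype(int);hue=H[...,0]
    red=((hue<9)|(hue>170))&(H[...,1]>140)&(H[...,2]>60)
    gold=(hue>=9)&(hue<28)&(H[...,1]>110)&(H[...,2]>70)
    n,l,st,_=cv2.connectedComponentsWithStats(red.astype(np.uint8))
    i=1+np.argmax(st[1:,4]);return l==i,gold
S=cams.snapshot("side");T=cams.snapshot("top")
V=[(S,209,138),(T,190,172)]
M=[mask(*v) for v in V]
t=np.linspace(0,2*np.pi,40)[:,None]
def rings(b,a,L):
    e=np.cross(a,[0,1,0.]);e/=np.linalg.norm(e);g=np.cross(a,e)
    return np.vstack([b+z*a+rr*(np.cos(t)*e+np.sin(t)*g) for z,rr in L])
def sil(v,P):
    s,u0,v0=v;q=proj(s,P);q=((q-[u0,v0]+.5)*k-.5)
    m=np.zeros((40*k,40*k),np.uint8);cv2.fillConvexPoly(m,cv2.convexHull((q*16).round().astype(np.int32)),1,shift=4);return m>0
iou=lambda a,b:(a&b).sum()/(a|b).sum()
def ax(w,l):return np.array([-np.cos(w)*np.sin(l),-np.sin(w)*np.sin(l),np.cos(l)])
def cost(q,full=0):
    d=q[:3]/1000;b=np.array([.5645,.1435,.1185])+d;a=ax(q[3],q[4])
    o=[]
    for v,(mr,mg) in zip(V,M):
        o.append(iou(sil(v,rings(b,a,[(0,.008),(.018,.008),(.023,.005)])),mr))
    # shoulder disc with the pin, top view
    u=sil(V[1],np.vstack([rings(b,a,[(0,.018)])]))|sil(V[1],rings(b,a,[(0,.008),(.018,.008),(.023,.005)]))
    o.append(iou(u,M[1][0]|M[1][1]))
    if full:return o,b,a
    pz=(b-.02*a)[2]-.102
    return -sum(o)+((q[3]+.214)/.05)**2*.02+(pz/.002)**2*.02
best=None
for l in(.3,.4,.5):
  for dx in(-3,0,3):
    f=minimize(cost,[dx,0,0,-.214,l],method="Nelder-Mead",options=dict(initial_simplex=np.array([dx,0,0,-.214,l])+np.vstack([np.zeros(5),np.diag([3,3,3,.08,.1])]),maxiter=500))
    print(f.fun.round(4),f.x.round(3))
    if best is None or f.fun<best.fun:best=f
o,b,a=cost(best.x,1);print(o,"sh",b,"axis",a,"nip",b+.023*a,"pivot",b-.02*a)
E
python3 nf.py
python3 - <<'E'
E
```

```text
-2.2704 [-6.556  1.7    3.578 -0.231  0.447]
-2.2728 [-6.891  2.053  3.55  -0.216  0.438]
-2.2703 [-6.885  2.336  3.482 -0.194  0.425]
-2.2734 [-6.841  2.316  3.336 -0.21   0.434]
-2.2771 [-6.129  1.939  3.547 -0.215  0.47 ]
-2.2551 [-5.72   2.149  3.479 -0.218  0.531]
-2.278 [-6.507  2.077  3.508 -0.196  0.452]
-2.2681 [-6.105  2.092  3.626 -0.186  0.466]
-2.2693 [-6.297  1.679  4.151 -0.19   0.476]
[np.float64(0.7520288548241659), np.float64(0.7511961722488039), np.float64(0.7977941176470589)] sh [0.55799259 0.14557739 0.12200786] axis [-0.42881958  0.08506025  0.89937674] nip [0.54812974 0.14753377 0.14269353] pivot [0.56656899 0.14387618 0.10402033]
```

```bash
cat > ov.py <<'E'
exec(open("nf.py").read().split("best=None")[0])
def draw(v,P,im,col,kk,u0,v0):
    q=((proj(v[0],P)-[u0,v0]+.5)*kk-.5).round().astype(int);cv2.polylines(im,[cv2.convexHull(q.astype(np.int32))],True,col,1)
ims=[]
for b,a in [(np.array([.558,.1456,.122]),ax(-.2,.452)),(np.array([.578,.1397,.102])+.02*ax(-.214,.45),ax(-.214,.45))]:
    row=[]
    for v,(u0,v0) in zip(V,[(212,138),(194,178)]):
        im=crop(v[0],u0,v0,33,25,12)
        draw(v,rings(b,a,[(0,.018)]),im,(255,255,0),12,u0,v0);draw(v,rings(b,a,[(0,.008),(.018,.008),(.023,.005)]),im,(255,255,255),12,u0,v0)
        row.append(im)
    ims.append(np.hstack(row))
cv2.imwrite("pics/ov1.png",np.vstack(ims))
E
python3 ov.py
```

```text
(no output)
```

View pics/ov1.png

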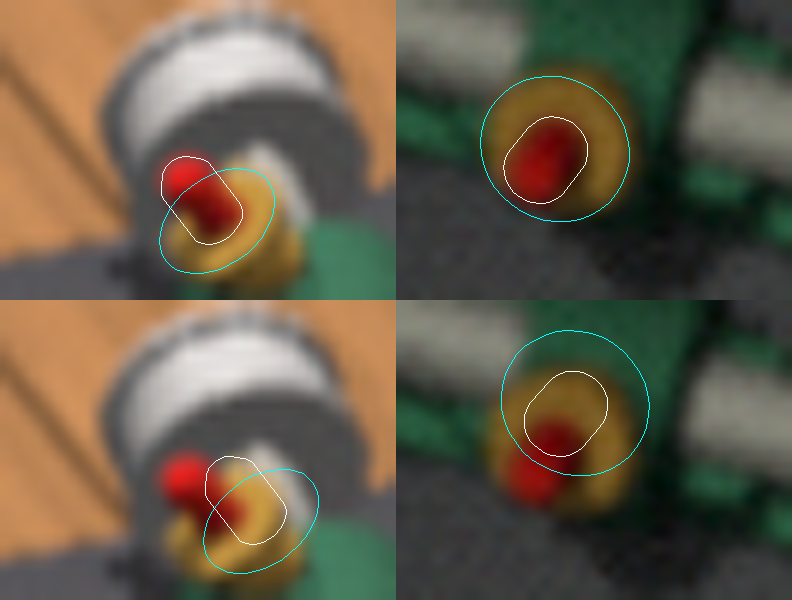

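The overlay of the first silhouette fit lands on the pin in both views; the disc is off by about 2 mm. That puts the nipple near (0.548, 0.147, 0.142) with a lean of about 0.46 rad. The plate-only estimate in the lower row is clearly off. I'll move to the coupler now and refine the fit from close by.

```bash
python3 -m handwheel '[[0,0,0,-30,-33,0,60],[0,0,0,-70,-77,0,60],[0,0,0,-111,-122,0,60],[0,0,0,-152,-167,0,60],[0,0,0,-193,-212,0,60],[0,0,0,-234,-258,0,60],[0,0,0,-275,-303,0,60],[0,0,0,-316,-348,0,60],[0,0,0,-357,-393,0,60],[0,0,0,-398,-438,0,60]]'
python3 -m handwheel '[[0,0,4,-41,-45,5,60],[0,0,8,-82,-90,10,60],[0,0,12,-123,-135,15,60],[0,0,16,-164,-180,20,60],[0,0,19.2,-200,-220,25,60],[0,0,19.2,-222,-244.5,25,60],[0,0,19.2,-222,-244.5,25,60],[0,0,19.2,-222,-244.5,25,60]]'
```

```text
time_s: 1.75
position: [0.4399, -0.0107, 0.2318]
eef_rot: [[-0.896, 0.443, 0.002], [0.443, 0.896, -0.0], [-0.002, 0.001, -1.0]]
wrist_force: [1.9, 0.7, 0.2]
opening: 0.7
finger_force: 0.0
time_s: 2.75
position: [0.5303, -0.3256, 0.2062]
eef_rot: [[-0.701, 0.713, -0.0], [0.713, 0.701, 0.001], [0.001, 0.0, -1.0]]
wrist_force: [0.4, 0.6, -0.2]
opening: 0.699
finger_force: 0.0
```

```bash
python3 -m handwheel '[[0,0,0,0,-0.5,35,60],[0,0,0,0,-0.5,75,60],[0,0,0,0,-0.5,115,60],[0,0,0,0,-0.5,140,60],[0,0,0,0,-0.5,152,60],[0,0,0,0,-0.5,152.5,60],[0,0,0,0,-0.5,152.5,60],[0,0,0,0,-0.5,152.5,40]]' 80
python3 - <<'E'
from h import *
S=cams.snapshot("side");T=cams.snapshot("top")
cv2.imwrite("pics/g1.png",np.hstack([crop(S,270,235,66,70,6),crop(T,330,175,66,70,6)]))
E
```

```text
time_s: 3.75
position: [0.5309, -0.3271, 0.0555]
eef_rot: [[-0.701, 0.713, 0.002], [0.713, 0.701, -0.002], [-0.003, 0.0, -1.0]]
wrist_force: [0.6, 0.3, 0.5]
opening: 0.501
finger_force: 0.0
```

View pics/g1.png

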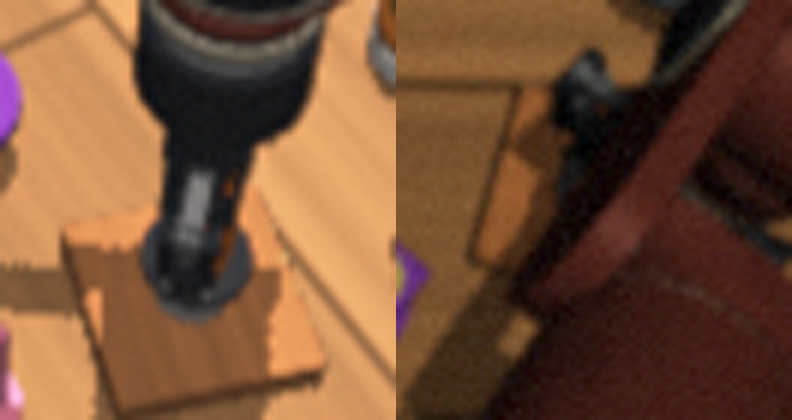

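The fingers straddle the handle just above the collar at about (200,240) in the side crop. The orange showing to the right of the near finger matches the 15° viewing angle. Closing the gripper.

```bash
python3 -m handwheel '[[0,0,0,0,0,0,20],[0,0,0,0,0,0,15],[0,0,0,0,0,0,15],[0,0,0,0,0,0,15],[0,0,0,0,0,0,15]]' 90
python3 -m handwheel '[[0,0,0,0,0,-5,15],[0,0,0,0,0,-20,15],[0,0,0,0,0,-60,15],[0,0,0,0,0,-110,15],[0,0,0,0,0,-170,15],[0,0,0,0,0,-200,15],[0,0,0,0,0,-200,15]]'
```

```text
time_s: 4.47
position: [0.5305, -0.3268, 0.0547]
eef_rot: [[-0.701, 0.713, 0.001], [0.713, 0.701, -0.001], [-0.001, 0.0, -1.0]]
wrist_force: [0.7, 0.4, 5.6]
opening: 0.315
finger_force: 80.0
time_s: 5.35
position: [0.5313, -0.3275, 0.258]
eef_rot: [[-0.701, 0.713, 0.006], [0.713, 0.701, -0.005], [-0.007, 0.001, -1.0]]
wrist_force: [0.2, 0.1, -3.1]
opening: 0.321
finger_force: 79.5
```

```bash
cat > go.py <<'E'
from h import *
from scipy.spatial.transform import Rotation as Ro
N=np.array([.548,.1475,.1425]);G=.0367
def ax(w,l):return np.array([-np.cos(w)*np.sin(l),-np.sin(w)*np.sin(l),np.cos(l)])
def rel(mouth,a,st=None):
    st=st or r.state();R=np.array(st["eef_rot"]);z=-a
    z0=R[:,2];c=np.cross(z0,z);s=np.linalg.norm(c);R1=Ro.from_rotvec(c/max(s,1e-9)*np.arctan2(s,z0@z))
    t=(R.T@(mouth+G*a-st["position"]))*1000
    return Ro.from_matrix(R.T@(R1.as_matrix()@R)).as_rotvec(degrees=True).round(2),t.round(1)
E
python3 - <<'E'
from go import *
a=ax(-.22,.46);st=r.state();print(st["position"],rel(N+.06*a,a),rel(N+.03*a,a),st["qpos"].round(1))
E
```

```text
[ 0.5312781  -0.32746452  0.25804842] (array([-14.25, -21.73,   0.  ]), array([363.2, 321.6,  26.6])) (array([-14.25, -21.73,   0.  ]), array([352.2, 328.8,  53.5])) [-38.5   1.8  91.1  -0.   86.7 -83. ]
```

```bash
python3 -m handwheel '[[0,0,0,30,27,0,15],[0,0,0,72,64,0,15],[-2,-3,0,115,102,0,15],[-4,-6,0,158,140,0,15],[-6,-9,0,201,178,0,15],[-8,-12.5,0,244,216,0,15],[-10,-15.5,0,287,254,5,15],[-12.5,-19,0,325,290,12,15],[-14.2,-21.7,0,355,315,20,15],[-14.2,-21.7,0,363,321.5,26,15]]'
python3 -m handwheel '[[0,0,0,0,0,0,15],[0,0,0,0,0,0,15],[0,0,0,0,0,0,15]]'
python3 - <<'E'
from go import *
a=ax(-.22,.46);st=r.state();print(st["position"],st["eef_rot"].round(3).tolist(),st["wrist_force"],rel(N+.03*a,a),st["qpos"].round(1))
S=cams.snapshot("side");T=cams.snapshot("top")
cv2.imwrite("pics/i1.png",np.hstack([crop(S,195,105,66,75,6),crop(T,180,150,66,75,6)]))
E
```

```text
time_s: 6.6
position: [0.5018, 0.1597, 0.2231]
eef_rot: [[-0.624, 0.658, 0.421], [0.692, 0.716, -0.093], [-0.363, 0.234, -0.902]]
wrist_force: [0.0, 0.1, -2.9]
opening: 0.317
finger_force: 79.6
time_s: 6.98
position: [0.5054, 0.1566, 0.2282]
eef_rot: [[-0.617, 0.661, 0.427], [0.697, 0.711, -0.094], [-0.366, 0.24, -0.899]]
wrist_force: [0.1, 0.5, -3.0]
opening: 0.324
finger_force: 79.6
[0.50539807 0.15658069 0.22821704] [[-0.617, 0.661, 0.427], [0.697, 0.711, -0.094], [-0.366, 0.24, -0.899]] [ 0.0949672   0.52632902 -3.02326161] (array([-0.14, -0.39,  0.  ]), array([-0.8,  1. , 29.4])) [ 15.3 -24.9 119.6 -13.3  62.6 -25.3]
```

View pics/i1.png

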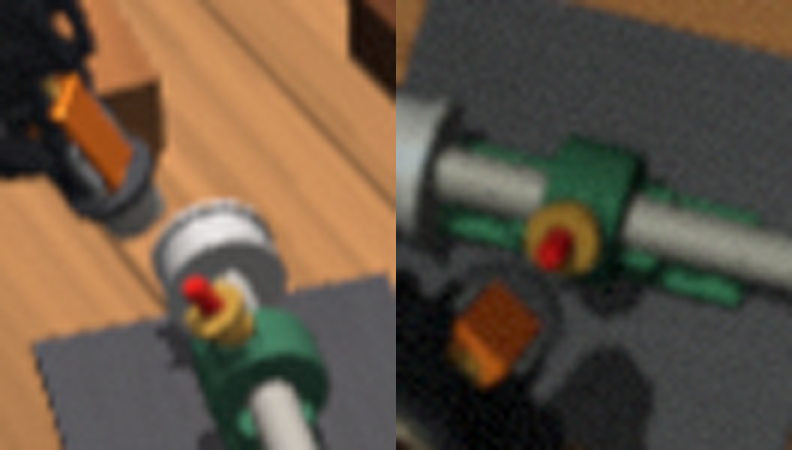

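Both views show the held coupler up and to the left of the nipple in the side crop ((125,215) vs (200,290)), and below-left in the top crop. I'll overlay the predicted coupler and its axis to check how well the two line up.

```bash
cat > ov2.py <<'E'
from go import *
import sys
t=np.linspace(0,2*np.pi,40)[:,None]
def rings(b,a,L):
    e=np.cross(a,[0,1,0.]);e/=np.linalg.norm(e);g=np.cross(a,e)
    return np.vstack([b+z*a+rr*(np.cos(t)*e+np.sin(t)*g) for z,rr in L])
st=r.state();a=-np.array(st["eef_rot"])[:,2];m=st["position"]-G*a
out=[];k=8
for n,u0,v0 in(("side",200,115),("top",184,155)):
    s=cams.snapshot(n);im=crop(s,u0,v0,49,66,k)
    px=lambda P:((proj(s,P)-[u0,v0]+.5)*k-.5).round().astype(np.int32)
    for L,c in(([(0,.018),(.026,.018)],(255,255,0)),([(.026,.026),(.034,.026)],(255,0,255))):
        cv2.polylines(im,[cv2.convexHull(px(rings(m,a,L)))],True,c,1)
    q=px(np.array([m,m-.09*a]));cv2.line(im,tuple(map(int,q[0])),tuple(map(int,q[1])),(255,255,255),1)
    R=np.array(st["eef_rot"]);hc=np.array([m+z*a+.014*(i*R[:,0]+j*R[:,1]) for z in(.034,.094) for i,j in((1,1),(1,-1),(-1,-1),(-1,1))])
    h=px(hc[4:]);cv2.polylines(im,[h],True,(0,255,0),1)
    out.append(im)
cv2.imwrite(sys.argv[1],np.hstack(out))
E
python3 ov2.py pics/ov2.png
```

```text
(no output)
```

View pics/ov2.png

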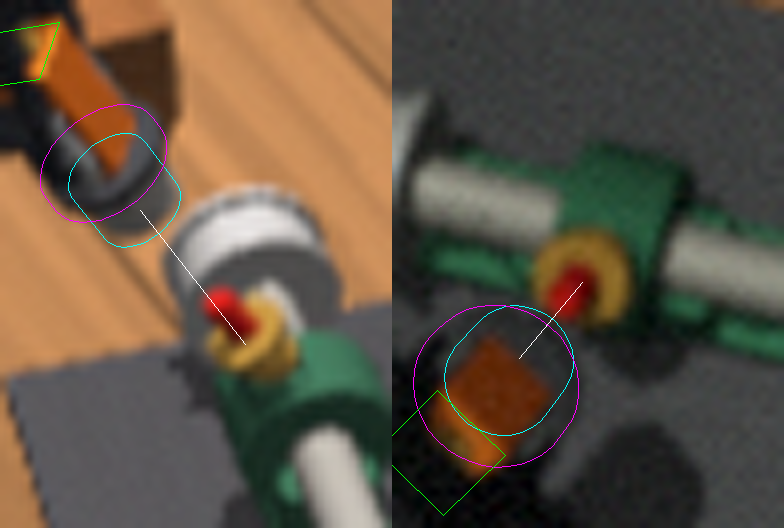

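```bash
cat > raw.py <<'E'
from go import *
st=r.state();a=-np.array(st["eef_rot"])[:,2];R=np.array(st["eef_rot"]);m=st["position"]-G*a
out=[]
for n,u0,v0 in(("side",196,115),("top",182,186)):
    s=[cams.snapshot(n) for _ in range(4)];s[0]["frame"]=np.mean([x["frame"] for x in s],0).astype(np.uint8);s=s[0]
    im=crop(s,u0,v0,33,45,12);im=(255*(im/255.)**.5).astype(np.uint8);out.append(im)
    px=lambda P:((proj(s,P)-[u0,v0]+.5)*12-.5).round(0).astype(int).tolist()
    print(n,"mouth,collar26,34,handle34,94 axis",px(np.array([m+z*a for z in(0,.026,.034,.094)])),"handle corners34/94",px(np.array([m+z*a+.014*(i*R[:,0]+j*R[:,1]) for z in(.034,.094) for i,j in((1,1),(1,-1),(-1,-1),(-1,1))])))
cv2.imwrite("pics/raw1.png",np.hstack(out))
E
python3 raw.py
```

```text
side mouth,collar26,34,handle34,94 axis [[257, 316], [209, 254], [194, 235], [75, 83]] handle corners34/94 [[163, 199], [135, 283], [225, 271], [253, 187], [45, 48], [13, 133], [106, 119], [136, 33]]
top mouth,collar26,34,handle34,94 axis [[214, 166], [183, 202], [174, 214], [95, 308]] handle corners34/94 [[82, 210], [177, 302], [265, 218], [170, 125], [-2, 304], [99, 401], [193, 312], [91, 214]]
```

View pics/raw1.png

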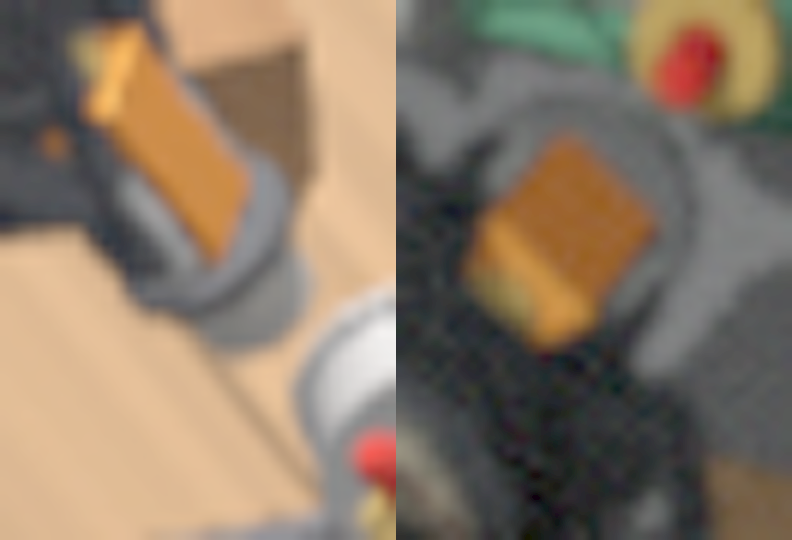

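The handle corners match the prediction within about 2 mm in both views, so the coupler sits squarely in the grip. I'll do one more fit of the nipple's tilt, with averaged frames and looser red thresholds.

```bash
cat > nf2.py <<'E'
from go import *
from scipy.optimize import minimize
k=8;V=[]
t=np.linspace(0,2*np.pi,40)[:,None]
def rings(b,a,L):
    e=np.cross(a,[0,1,0.]);e/=np.linalg.norm(e);g=np.cross(a,e)
    return np.vstack([b+z*a+rr*(np.cos(t)*e+np.sin(t)*g) for z,rr in L])
for n,u0,v0 in(("side",209,138),("top",190,172)):
    ss=[cams.snapshot(n) for _ in range(6)];f=np.mean([x["frame"] for x in ss],0).astype(np.float32)[v0:v0+40,u0:u0+40]
    f=cv2.resize(f,(320,320),interpolation=cv2.INTER_CUBIC).clip(1)
    R,G_,B=f[...,0],f[...,1],f[...,2]
    red=(G_/R<.42)&(R>30)&(B/R<.5)
    gold=(G_/R<.95)&(B/R<.6)&(R>45)
    nn,l,st,c=cv2.connectedComponentsWithStats(red.astype(np.uint8));i=1+np.argmax(st[1:,4]);red=l==i
    print(n,"red area mm2-ish px",st[i],c[i]/k+[u0,v0]);V.append((ss[0],u0,v0,red,gold|red))
def sil(v,P,d=(0,0)):
    q=((proj(v[0],P)+d-[v[1],v[2]]+.5)*k-.5);m=np.zeros((320,320),np.uint8)
    cv2.fillConvexPoly(m,cv2.convexHull((q*16).round().astype(np.int32)),1,shift=4);return m>0
iou=lambda a,b:(a&b).sum()/(a|b).sum()
PIN=[(0,.008),(.018,.008),(.023,.005)]
def cost(q,full=0):
    b=np.array([.559,.144,.1215])+q[:3]/1000;a=ax(q[3],q[4])
    o=[iou(sil(v,rings(b,a,PIN),q[5+2*i:7+2*i]),v[3]) for i,v in enumerate(V)]
    v=V[1];d=q[7:9];o.append(iou(sil(v,rings(b,a,[(0,.018),(-.006,.018)]),d)|sil(v,rings(b,a,PIN),d),v[4]))
    if full:return o,b,a
    return -sum(o)+.02*(((q[3]+.22)/.05)**2+(((b-.02*a)[2]-.102)/.001)**2+((q[5:]/.6)**2).sum())
best=None;x0=np.array([0,0,0,-.22,.45,0,0,0,0])
for l in(.3,.38,.46,.54):
    x=x0.copy();x[4]=l
    for _ in range(2):
        f=minimize(cost,x,method="Nelder-Mead",options=dict(initial_simplex=x+np.vstack([np.zeros(9),np.diag([2,2,2,.06,.08,.5,.5,.5,.5])]),maxiter=700));x=f.x
    print(f.fun.round(4),f.x.round(2))
    if best is None or f.fun<best.fun:best=f
o,b,a=cost(best.x,1);print(np.round(o,3),"sh",b,"axis",a,"nip",b+.023*a,"pivot",b-.02*a)
for l in np.arange(.26,.56,.05):
    g=minimize(lambda q:cost(np.r_[q[:4],l,q[4:]]),np.delete(best.x,4),method="Nelder-Mead",options=dict(maxiter=400));print(l.round(2),g.fun.round(4))
E
python3 nf2.py
```

```text
side red area mm2-ish px [ 132  104   52   52 1587] [228.5847511  154.10081916]
top red area mm2-ish px [  13  212   85   89 3370] [197.25960682 204.16194362]
-1.1458 [-0.85  1.54 -0.81 -0.21  0.4  -0.24 -0.19  0.21 -0.13]
-1.1456 [-0.5   1.65 -0.91 -0.22  0.4  -0.3  -0.16  0.23  0.01]
-1.1423 [-0.42  1.93 -1.25 -0.22  0.45 -0.08 -0.26  0.31  0.02]
-1.1384 [ 0.61  2.36 -1.55 -0.22  0.48 -0.13 -0.25  0.35  0.12]
[0.723 0.    0.433] sh [0.55814666 0.14553713 0.12069095] axis [-0.38170298  0.0815843   0.92067738] nip [0.54936749 0.14741357 0.14186653] pivot [0.56578072 0.14390545 0.10227741]
0.26 -1.107
0.31 -1.1135
0.36 -1.1426
0.41 -1.144
0.46 -1.1349
0.51 -1.1187
0.56 -1.0903
```

```bash
python3 - <<'E'
s=open("nf2.py").read()
s=s.replace('i=1+np.argmax(st[1:,4]);red=l==i','ct=np.array({"side":[229,155],"top":[212,191]}[n]);i=1+np.argmin(np.linalg.norm(c[1:]/k+[u0,v0]-ct,axis=1)+99*(st[1:,4]<600));red=l==i\n    nn,l2=cv2.connectedComponents((gold|red).astype(np.uint8));gold=l2==l2[red][0];print(gold.sum()/64,[(f[p[0],p[1]]).round() for p in [(int((ct[1]-v0)*k)+j,int((ct[0]-u0)*k)+j) for j in (-8,0,8,16)]])')
s=s.replace('<.42','<.5').replace('if full:return o,b,a','if full:print([sil(v,rings(b,a,PIN),q[5+2*i:7+2*i]).sum() for i,v in enumerate(V)]);return o,b,a')
s=s.replace('(R>45)','(R>55)')
open("nf2.py","w").write(s)
E
python3 nf2.py
```

```text
99.9375 [array([142.,  18.,  16.], dtype=float32), array([109.,  13.,  13.], dtype=float32), array([106.,   7.,  11.], dtype=float32), array([130.,  60.,  29.], dtype=float32)]
side red area mm2-ish px [ 131  103   55   55 1834] [228.65035442 154.11838877]
124.359375 [array([138., 102.,  39.], dtype=float32), array([142., 107.,  41.], dtype=float32), array([99., 76., 29.], dtype=float32), array([34., 37., 22.], dtype=float32)]
top red area mm2-ish px [ 105  127   52   59 2234] [206.40152193 191.57111683]
-2.6068 [-1.03  1.54 -1.6  -0.22  0.47 -0.   -0.62  0.04  0.02]
-2.6117 [-0.81  2.19 -1.51 -0.22  0.48  0.06 -0.56  0.25  0.1 ]
-2.6135 [-0.26  2.47 -1.63 -0.22  0.48 -0.05 -0.48  0.3   0.28]
-2.6124 [ 0.    2.51 -1.78 -0.21  0.49 -0.04 -0.53  0.28  0.35]
[np.int64(2192), np.int64(2451)]
[0.832 0.901 0.903] sh [0.55873896 0.14646877 0.11986648] axis [-0.4526905   0.10012143  0.88602878] nip [0.54832708 0.14877156 0.14024515] pivot [0.56779278 0.14446634 0.10214591]
0.26 -2.2714
0.31 -2.3244
0.36 -2.4477
0.41 -2.5324
0.46 -2.5988
0.51 -2.5891
0.56 -2.5157
```

The tilt fit is now sharp: overlap 0.83–0.90, lean 0.48 rad, and a pivot height of 0.1021 against the 0.102 given. I'll align the coupler 12 mm off the tip.

```bash
sed -i 's/^N=.*;G/N=np.array([.549,.148,.1403]);G/' go.py
python3 - <<'E'
from go import *
a=ax(-.22,.48);st=r.state();print(st["time_s"],st["position"],rel(N+.03*a,a),rel(N+.012*a,a),st["wrist_force"])
E
```

```text
8.775 [0.50481945 0.15774469 0.22779954] (array([-0.74, -1.39, -0.  ]), array([-0.5,  0.4, 31.8])) (array([-0.74, -1.39, -0.  ]), array([-0.9,  0.6, 49.8])) [-0.638602   -0.32751788 -3.36807001]
```

```bash
python3 -m handwheel '[[-0.7,-1.4,0,-0.5,0.4,10,15],[-0.7,-1.4,0,-0.5,0.4,25,15],[-0.7,-1.4,0,-0.7,0.5,38,15],[-0.7,-1.4,0,-0.9,0.6,46,15],[-0.7,-1.4,0,-0.9,0.6,49.8,15],[-0.7,-1.4,0,-0.9,0.6,49.8,15],[-0.7,-1.4,0,-0.9,0.6,49.8,15]]' 110
python3 - <<'E'
from go import *
a=ax(-.22,.48);st=r.state();print(st["time_s"],rel(N+.0*a,a),st["wrist_force"],st["torque"])
E
python3 ov2.py pics/ov3.png
```

```text
time_s: 9.65
position: [0.5273, 0.153, 0.1841]
eef_rot: [[-0.608, 0.654, 0.451], [0.693, 0.714, -0.101], [-0.388, 0.251, -0.887]]
wrist_force: [-0.1, 0.2, -3.7]
opening: 0.315
finger_force: 95.5
9.65 (array([ 0.01,  0.04, -0.  ]), array([ 0.3, -0.4, 12.4])) [-0.08144255  0.23150965 -3.71774036] [0.13793316 0.43727801 0.0107472 ]
```

View pics/ov3.png

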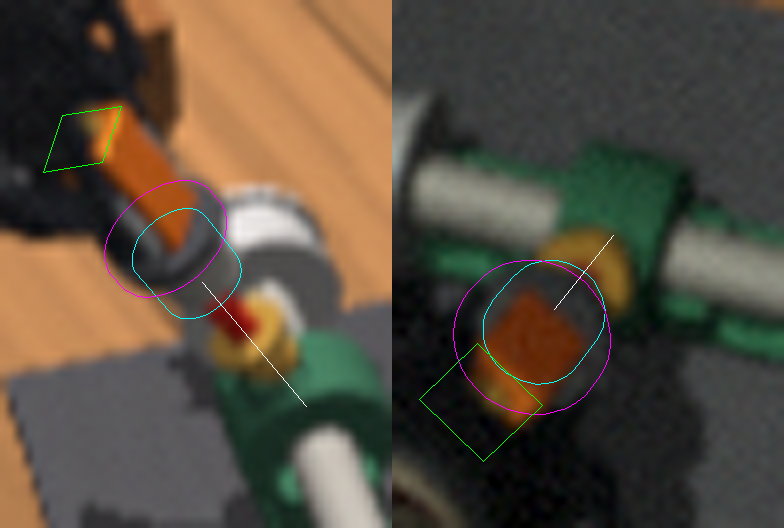

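In the side view the coupler's axis line runs down the red pin at about (232,316), and the top view agrees. I'll insert gradually and watch the force.

```bash
python3 -m handwheel '[[0,0,0,0.3,-0.4,4,15],[0,0,0,0.3,-0.4,8,15],[0,0,0,0.3,-0.4,12,15],[0,0,0,0.3,-0.4,15,15],[0,0,0,0.3,-0.4,17,15],[0,0,0,0.3,-0.4,17,15],[0,0,0,0.3,-0.4,17,15]]' 120
cat > f.py <<'E'
from go import *
a=ax(-.22,.48);st=r.state();R=st["eef_rot"];f0=np.array([-.1,.2,-3.6])
print(st["time_s"],rel(N-.016*a,a),"ftool",(R.T@(st["wrist_force"]-f0)).round(2),"torque tool",(R.T@st["torque"]).round(3),st["opening"],st["finger_force"])
E
python3 f.py
```

```text
time_s: 10.62
position: [0.5343, 0.1511, 0.1683]
eef_rot: [[-0.608, 0.654, 0.45], [0.693, 0.714, -0.101], [-0.388, 0.251, -0.887]]
wrist_force: [0.1, -0.4, -2.8]
opening: 0.316
finger_force: 103.5
10.625 (array([-0.03,  0.01,  0.  ]), array([-0.2,  0.3, 11.1])) ftool [-0.89 -0.11 -0.49] torque tool [ 0.236  0.363 -0.023] 0.315937374413647 103.52930545806885
```

```bash
python3 -m handwheel '[[0,0,0,0,0,2,15],[0,0,0,0,0,4,15],[0,0,0,0,0,5,15],[0,0,0,0,0,5,15]]'; python3 f.py
python3 -m handwheel '[[0,0,0,0,0,2,15],[0,0,0,0,0,4,15],[0,0,0,0,0,4,15],[0,0,0,0,0,4,15]]'; python3 f.py
```

```text
time_s: 11.12
position: [0.5363, 0.1507, 0.1633]
eef_rot: [[-0.608, 0.654, 0.45], [0.693, 0.714, -0.101], [-0.387, 0.25, -0.887]]
wrist_force: [-1.5, 1.2, -3.5]
opening: 0.311
finger_force: 103.6
11.125 (array([-0.06, -0.03,  0.  ]), array([-0.6,  0.6,  5.7])) ftool [ 1.47 -0.18 -0.8 ] torque tool [ 0.138  0.747 -0.088] 0.3109207973132083 103.60787987709045
time_s: 11.62
position: [0.5382, 0.1503, 0.1598]
eef_rot: [[-0.608, 0.654, 0.45], [0.693, 0.714, -0.101], [-0.387, 0.25, -0.887]]
wrist_force: [-0.1, 1.8, -4.8]
opening: 0.315
finger_force: 103.6
11.625 (array([-0.05, -0.02,  0.  ]), array([-0.6,  0.6,  1.7])) ftool [1.57 0.85 0.93] torque tool [0.091 0.915 0.004] 0.3153364130213947 103.61991047859192
```

```bash
python3 -m handwheel '[[0,0,0,0.7,0.3,0,15],[0,0,0,0.7,0.3,0,15],[0,0,0,0.7,0.3,1,15],[0,0,0,0.7,0.3,2,15],[0,0,0,0.7,0.3,2,15]]'; python3 f.py
python3 -m handwheel '[[0,0,0,0,0,1,15],[0,0,0,0,0,2,15],[0,0,0,0,0,2,15],[0,0,0,0,0,2,15]]'; python3 f.py
```

```text
time_s: 12.25
position: [0.5392, 0.1506, 0.1584]
eef_rot: [[-0.608, 0.654, 0.451], [0.693, 0.714, -0.101], [-0.388, 0.251, -0.887]]
wrist_force: [0.2, 0.7, -4.2]
opening: 0.31
finger_force: 103.7
12.25 (array([-0.02,  0.03, -0.  ]), array([-0.7, -0. ,  0. ])) ftool [0.39 0.43 0.62] torque tool [0.162 0.522 0.01 ] 0.3104341253145676 103.65640640258789
time_s: 12.75
position: [0.5399, 0.1506, 0.1575]
eef_rot: [[-0.608, 0.654, 0.45], [0.693, 0.714, -0.101], [-0.388, 0.25, -0.887]]
wrist_force: [-7.9, 0.5, 2.7]
opening: 0.316
finger_force: 104.4
12.75 (array([-0.04,  0.01, -0.  ]), array([-0.7, -0.2, -1.1])) ftool [ 2.48 -3.3  -9.13] torque tool [0.742 0.779 0.015] 0.3155808400900561 104.42881107330322
```

Contact with the bore roof: about 9 N along the axis and small side forces. Pushing through the snap.

```bash
python3 -m handwheel '[[0,0,0,0.2,-0.2,1,15],[0,0,0,0.2,-0.2,2,15],[0,0,0,0.2,-0.2,3,15],[0,0,0,0.2,-0.2,3,15]]'; python3 f.py
python3 -m handwheel '[[0,0,0,0,0,1,15],[0,0,0,0,0,2,15],[0,0,0,0,0,2,15],[0,0,0,0,0,2,15]]'; python3 f.py
```

```text
time_s: 13.25
position: [0.5414, 0.1503, 0.1548]
eef_rot: [[-0.608, 0.654, 0.451], [0.693, 0.714, -0.101], [-0.389, 0.251, -0.887]]
wrist_force: [-3.4, -0.2, 1.5]
opening: 0.315
finger_force: 104.5
13.25 (array([ 0.01,  0.06, -0.  ]), array([-0.6, -0.3, -4.2])) ftool [-0.3  -1.15 -5.95] torque tool [0.509 0.488 0.029] 0.31507471180550395 104.48869943618774
time_s: 13.75
position: [0.5424, 0.15, 0.1525]
eef_rot: [[-0.608, 0.653, 0.452], [0.693, 0.714, -0.101], [-0.389, 0.251, -0.886]]
wrist_force: [-1.3, -0.4, 2.3]
opening: 0.317
finger_force: 104.2
13.75 (array([ 0.02,  0.07, -0.  ]), array([-0.6, -0.2, -6.7])) ftool [-1.99  0.32 -5.73] torque tool [0.187 0.03  0.036] 0.3173356455997214 104.1847014427185
```

```bash
python3 -m handwheel '[[0,0,0,0,0,0.5,15],[0,0,0,0,0,1.5,15],[0,0,0,0,0,1.5,15],[0,0,0,0,0,1.5,15]]'; python3 f.py
python3 -m handwheel '[[0,0,0,0,0,0.5,15],[0,0,0,0,0,1,15],[0,0,0,0,0,1,15]]'; python3 f.py
```

```text
time_s: 14.25
position: [0.5428, 0.15, 0.152]
eef_rot: [[-0.608, 0.654, 0.451], [0.693, 0.714, -0.101], [-0.388, 0.251, -0.887]]
wrist_force: [-8.4, -1.1, 7.9]
opening: 0.316
finger_force: 105.0
14.25 (array([-0.01,  0.04,  0.  ]), array([-0.6, -0.3, -7.3])) ftool [ -0.35  -3.48 -13.84] torque tool [0.709 0.22  0.056] 0.3161750430690014 105.01482725143433
time_s: 14.62
position: [0.543, 0.15, 0.152]
eef_rot: [[-0.608, 0.654, 0.45], [0.693, 0.714, -0.102], [-0.388, 0.25, -0.887]]
wrist_force: [-14.7, -0.3, 15.4]
opening: 0.314
finger_force: 105.8
14.625 (array([-0.05,  0.02, -0.  ]), array([-0.5, -0.4, -7.4])) ftool [  1.12  -5.16 -23.33] torque tool [1.211 0.556 0.025] 0.3140179789307989 105.80313205718994
```

The rim has met the shoulder: depth stopped at −7.4 mm while the force rose to 23 N. I'll ease the side force and probe small tilts about the rim, to be sure it sits flat.

```bash
cat > g.py <<'E'
from go import *
a=ax(-.22,.48);st=r.state();R=st["eef_rot"];f0=np.array([-.1,.2,-3.6]);m=st["position"]+G*R[:,2]
print("t",st["time_s"],"depth",((N-m)@a*1000).round(2),"tilt",rel(N,a)[0],"F",(R.T@(st["wrist_force"]-f0)).round(1),"M",(R.T@st["torque"]).round(2))
E
python3 -m handwheel '[[0,0,0,0,-0.4,0.5,15],[0,0,0,0,-0.4,0.5,15],[0,0,0,0,-0.4,0.5,15]]' >/dev/null; python3 g.py
python3 -m handwheel '[[1,0,0,0,0.64,0,15],[1,0,0,0,0.64,0,15],[1,0,0,0,0.64,0,15]]' >/dev/null; python3 g.py
python3 -m handwheel '[[-2,0,0,0,-1.28,0,15],[-2,0,0,0,-1.28,0,15],[-2,0,0,0,-1.28,0,15]]' >/dev/null; python3 g.py
python3 -m handwheel '[[1,0,0,0,0.64,0,15],[1,1,0,-0.64,0.64,0,15],[1,1,0,-0.64,0.64,0,15]]' >/dev/null; python3 g.py
python3 -m handwheel '[[0,-2,0,1.28,0,0,15],[0,-2,0,1.28,0,0,15],[0,-2,0,1.28,0,0,15]]' >/dev/null; python3 g.py
```

```text
t 15.0 depth 23.5 tilt [-0.02  0.01  0.  ] F [  3.4  -6.6 -26. ] M [ 1.31  0.71 -0.01]
t 15.375 depth 23.36 tilt [-1.03  0.01 -0.  ] F [  3.2  -6.5 -27.1] M [ 1.33  0.77 -0.01]
t 15.75 depth 23.57 tilt [ 1.03  0.02 -0.  ] F [  2.3  -3.7 -24.3] M [1.15 0.7  0.06]
t 16.125 depth 23.25 tilt [-0.01 -1.02 -0.  ] F [  4.   -5.2 -27.7] M [1.31 0.9  0.05]
t 16.5 depth 23.7 tilt [ 0.02  1.03 -0.  ] F [  1.8  -4.7 -23.7] M [0.99 0.6  0.01]
```

Depth gains with −y tilt (and a little with −x), which points to edge contact. I'll continue that way to find the flat spot.

```bash
python3 -m handwheel '[[0,-1,0,0.64,0,0,15],[0,-1,0,0.64,0,0,15],[0,-1,0,0.64,0,0,15]]' >/dev/null; python3 g.py
python3 -m handwheel '[[0,-1,0,0.64,0,0,15],[0,-1,0,0.64,0,0,15],[0,-1,0,0.64,0,0,15]]' >/dev/null; python3 g.py
python3 -m handwheel '[[-1,0,0,0,-0.64,0,15],[-1,0,0,0,-0.64,0,15],[-1,0,0,0,-0.64,0,15]]' >/dev/null; python3 g.py
```

```text
t 16.875 depth 23.86 tilt [ 0.03  2.04 -0.  ] F [  1.8  -3.5 -20.4] M [0.88 0.56 0.04]
t 17.25 depth 23.95 tilt [0.04 3.05 0.  ] F [  0.3  -3.9 -19.8] M [ 0.82  0.51 -0.01]
t 17.625 depth 24.17 tilt [1.05 3.05 0.  ] F [ -0.4  -2.8 -17.8] M [ 0.68  0.51 -0.01]
```

```bash
python3 -m handwheel '[[-1,0,0,0,-0.64,0,15],[-1,0,0,0,-0.64,0,15],[-1,0,0,0,-0.64,0,15]]' >/dev/null; python3 g.py
python3 -m handwheel '[[-1,0,0,0,-0.64,0,15],[-1,0,0,0,-0.64,0,15],[-1,0,0,0,-0.64,0,15]]' >/dev/null; python3 g.py
python3 -m handwheel '[[0,-1,0,0.64,0,0,15],[0,-1,0,0.64,0,0,15],[0,-1,0,0.64,0,0,15]]' >/dev/null; python3 g.py
cat > pv.py <<'E'
from go import *
E
```

```text
t 18.0 depth 24.09 tilt [2.05 3.06 0.  ] F [ -0.4  -0.5 -18.2] M [ 0.82  0.55 -0.03]
t 18.375 depth 23.92 tilt [ 3.04  3.05 -0.  ] F [  0.5  -1.1 -20.6] M [ 1.    0.58 -0.  ]
t 18.75 depth 23.82 tilt [ 3.04  4.05 -0.  ] F [  0.3  -2.6 -21.3] M [ 1.    0.56 -0.02]
```

The depth peaks at about −1.3° in x and −2.8° in y. I'll go there and press a little harder.

```bash
python3 -m handwheel '[[1.6,1.2,0,-0.77,1.02,0,15],[1.6,1.2,0,-0.77,1.02,0,15],[1.6,1.2,0,-0.77,1.02,0,15]]' >/dev/null; python3 g.py
python3 -m handwheel '[[0,0,0,0,0,0.8,15],[0,0,0,0,0,0.8,15],[0,0,0,0,0,0.8,15],[0,0,0,0,0,0.8,15]]' 120; python3 g.py
python3 - <<'E'
from h import *
out=[]
for n,u0,v0 in(("side",200,120),("top",184,155)):
    fs=[cams.snapshot(n) for _ in range(4)];s=fs[0];s["frame"]=np.mean([x["frame"] for x in fs],0).astype(np.uint8)
    im=crop(s,u0,v0,49,66,8);out.append((255*(im/255.)**.6).astype(np.uint8))
cv2.imwrite("pics/end.png",np.hstack(out))
E
```

```text
t 19.125 depth 24.16 tilt [ 1.46  2.85 -0.  ] F [  0.4  -1.4 -18.3] M [0.6  0.38 0.02]
time_s: 19.62
position: [0.542, 0.1506, 0.1505]
eef_rot: [[-0.585, 0.642, 0.496], [0.687, 0.717, -0.117], [-0.431, 0.273, -0.86]]
wrist_force: [-16.4, 2.1, 16.5]
opening: 0.316
finger_force: 106.7
t 19.625 depth 24.21 tilt [1.43 2.84 0.  ] F [  2.2  -3.6 -25.6] M [1.14 0.7  0.02]
```

View pics/end.png

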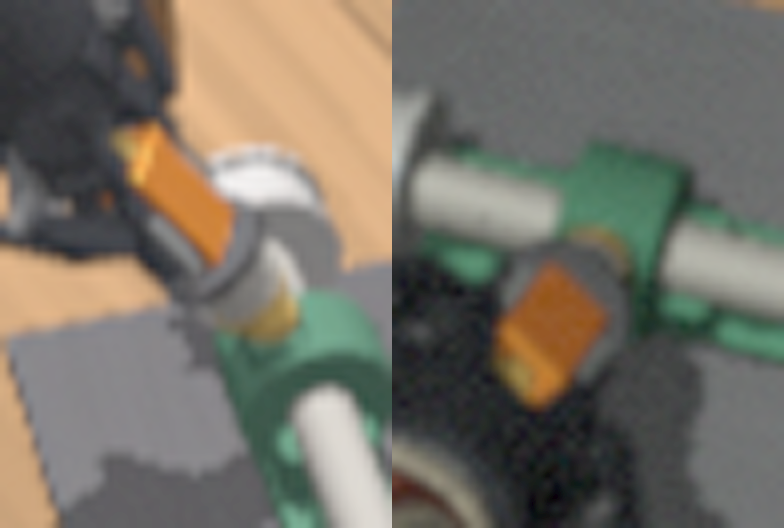

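The skirt's rim sits flush on the brass shoulder at about (255,310) in the side view, with no red showing. Holding for more than two seconds.

```bash
for i in 1 2; do python3 -m handwheel '[[0,0,0,0,0,0.3,15],[0,0,0,0,0,0.3,15],[0,0,0,0,0,0.3,15],[0,0,0,0,0,0.3,15],[0,0,0,0,0,0.3,15],[0,0,0,0,0,0.3,15],[0,0,0,0,0,0.3,15],[0,0,0,0,0,0.3,15],[0,0,0,0,0,0.3,15],[0,0,0,0,0,0.3,15]]' >/dev/null; python3 g.py; done; python3 -c "
from plant import order;print(order.finish_job())"
```

```text
t 21.275 depth 24.25 tilt [1.42 2.83 0.  ] F [  2.3  -5.4 -30. ] M [ 1.29  0.77 -0.01]
t 22.525 depth 24.28 tilt [ 1.4   2.82 -0.  ] F [  3.2  -6.  -32.2] M [1.5  0.92 0.03]
the job is handed in; nothing more can be done
None
```

I pushed the coupler onto the nipple until it snapped in and seated fully home, pressed it there at about 30 N for over two seconds, and handed the job in at 22.5 s still gripping and pressing; the elbow and the bystanders were not touched as far as I could tell, but I took no last picture of the whole bench to check.

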